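Emboss a card with the spring striker

ROBOT

A 7-joint arm with a two-finger parallel gripper is mounted at the origin on the work surface. World frame = base frame: x ahead of the robot, y to its left, z up, the work surface at z = 0. Lengths are in m, angles in rad, forces in N, time in s.
With the tool pointing down it reaches from about 0.425 to 0.95 m from the base axis. Payload 4.7 kg.
Tool frame: the origin (TCP) lies on the centre line of the jaws, within the pads' length; the fingertips stand 25 mm ahead of it and the grasp point (between the pads) lies 6 mm ahead of it; y points along the fingers, z is the direction in which the jaws open and shut, and the axes are right-handed (so a half turn about y gives the same grasp; the last joint's range is limited). The gripper opens to 85 mm and grips with 20 to 120 N. Pads are 22 mm wide; open, the fingers measure 114 mm over their backs; the gripper's body (76 mm by 85 mm) begins 54 mm behind the grasp point. The pads swing forward as they close: fully open they stand 13 mm farther back than shut.
Start: joints at [1.288, 0.469, -0.049, 1.532, 0.024, 1.141, -0.082], TCP at [0.17, -0.653, 0.256] pointing down, gripper open.
Joint ranges: [-2.59, 2.59], [-0.33, 1.99], [-1.39, 1.29], [0.1, 2.45], [-1.04, 4.18], [0.21, 1.99], [-2.66, 2.66]. Speed limits (rad/s): [2.57, 2.57, 3.14, 3.14, 3.14, 3.14, 3.14].

INTERFACE

Orientations are given as a rotation vector (axis times angle).
In Python, from plant import * gives the robot as it stands.
- The arm moves only by the tool move_arm, never from a script. Its arguments are lists of equal length, an entry for each row: "offset": the shift along the tool's x, y, z each as a share of 1000 mm, from -1 to 1, a list of three; "rot": the turn, a rotation vector about the tool's x, y, z each as a share of 360 degrees, from -1 to 1, a list of three. In form: {"offset": [[tx, ty, tz], ...], "rot": [[rx, ry, rz], ...]}. A call has 1 to 5 rows; each row shifts and turns the commanded pose from where the row before left it, along the tool's axes as they then stand; what a row does not reach is not made up. A row lasts 1/10 s, in which the tool goes at most 50 mm and 8.59 degrees, less where a joint would pass 70% of its speed; a pose out of reach is approached as far as the arm can. A call with a number of a shift or a turn outside -1 to 1 is refused whole. A call with a gripper value outside its range is refused whole. "jaw" is the opening, from -1 (shut) to 1 (fully open), set as the call begins (left out, the last holds). The fingers move at their own pace and stop on an object; the grip force is fixed at half the most. Time passes only in rows, so rows that do not move let the fingers close. It gives the time, the measured TCP pose, the force and the opening at its end, in the units of the state.
- state(): the state, without advancing time (a new reading comes with each control period).
- grab_frame(name): name is "side" or "top" or "wrist"; returns the picture (384x512x3 uint8, red, green, blue); there is no depth.
- get_calibration(name): a dict with "fx", "fy", "cx", "cy" (pixels), "pose" (4x4, takes a point from camera to world coordinates). Camera axes: x right, y up, looking along -z (the intrinsics and any distortion apply to the point x, -y, -z); pixel columns grow to the right and rows downward; lengths in m; the calibration is good to about 2 mm. The wrist camera is an equidistant fisheye: a pixel r from the principal point sees the ray r / f radians off the axis. A picture is of the moment at which its call begins: read the wrist's pose just before it. get_calibration takes no time and is no camera call; for the wrist camera it gives the pose at the moment of the call.
- job_done(): hands the job in, once; it reports no verdict.
The state is a dict: "time_s": time; "q": joint angles; "dq": joint speeds; "effort": joint torques, N m; "position": TCP position; "eef_rot": TCP orientation; "contact_force": force on the tool from outside, world axes, zero at the start; "torque": the same for the moment, N m; "gripper_width": finger opening in m.
Only numpy, scipy, OpenCV 4.12 (cv2) and the standard library are available. Lean on these libraries where they do the work, as an engineer would, in place of code of your own. Each camera call takes 0.05 s, during which the arm holds its last target.

TASK

Emboss the card already clamped in the spring striker: push the cocking lever back, away from the die, by its crossbar until the catch holds it, feeling for the end and not forcing the lever against its buffer. Let go of the lever, see that it stays cocked, then press the trigger pad down gently so that the die comes down on the card, and come away. Leave everything else on the table as it stands.

Things in the scene. Friction and masses are not known exactly. Their poses are not given: they have to be found in the camera images.
- press: The striker's frame, fixed: grey base plate 310 x 130 x 8 mm, two cheeks. Origin on the table right under the lever's hinge, a level shaft along the frame's y, 85 mm up. Frame x runs from the die and card (x = -125 mm, on the robot's side) to the back post and trigger; z up. The plate spans x = -185 to +125 mm.
- backpost: Grey foot at the striker's rear, origin and axes as press. On it an aluminium carriage carries buffer, catch and trigger pad as one unit, screwed fast at an adjustment along x anywhere within 14 mm either side of nominal; this offset is not measured. Never load it beyond 30 N.
- striker (a joint): Angle (rad) of the rocker: lever, forward arm and die head in one. 0 = at rest, die on card, lever leaning 0.75 rad from upright towards the die (-x). Grows as the crossbar is pushed to +x. The catch takes hold between 0.58 and 0.92, depending on the carriage. Not caught, it springs back when let go.
- cock_bar (a point): Centre of the crossbar on top of the lever: black round bar 16 mm thick, 80 mm long, along y of press, on a 14 mm rod, 150 mm from the hinge. At rest x = -102 mm, 195 mm up; upright x = 0, 235 mm up. Push it from its -x side. A level push takes 8 to 12 N at rest, falling to 7 to 9 N at the catch (sliding friction included), about 1 N more as the hook rides up; on the buffer 4 N more per mm: stay below 9 N over that.
- cup_a: white paper cup, 72 mm across, 88 mm high; origin at the centre of its underside; a bystander
- vase: open clay beaker, 80 mm across, 100 mm high; origin at the centre of its underside; a bystander
- inkstone: flat black ink tray, 130 x 85 x 24 mm; origin at the centre of its underside; a bystander
- inkstick: black ink stick, 75 x 22 x 12 mm; origin at the centre of its underside; a bystander
- brush: paint brush lying down; origin at the centre of its underside; a bystander
- jar: glass jar with lid, 56 mm across, 70 mm high; origin at the centre of its underside; a bystander
- cards: stack of small cards, 105 x 75 x 22 mm; origin at the centre of its underside; a bystander
- catch_nominal (a point): Fixed point of the frame where the lever's catch pin (90 mm from the hinge) would be held if the carriage were at nominal: x = 0, 175 mm up. The catch is a sprung steel hook that rides over the pin and snaps down behind it; it then holds the lever when let go. Within 1 to 4 mm more of pin travel the pin meets a rubber buffer, about 10 N per mm: over 17 N there spoils the work.
- pad_nominal (a point): Fixed point: centre of the trigger pad's upper face for a nominal carriage, x = +105 mm, y = 0 in press, 190 mm up. The pad is the flat steel rear end of the catch, 44 mm (x) by 44 mm (y), rocking down about a shaft 55 mm ahead of it. About 5 to 11 mm of travel and 4 to 12 N free the lever; hard end at 11 to 20 mm. Nothing stands above it.

How it is judged:
On the way, in this order (a step that is already met when the one before it is completed fails the run):
1. the lever stands cocked, held by the catch, with nothing of the robot touching the striker (value of joint striker above 0.5 rad and contact force between press and the fingers below 0.1 N and contact force between press and the arm below 0.1 N), for 0.4 s.
2. tripped by the trigger, the die has come down on the card without the robot touching the rocker (value of joint striker below 0.04 rad and contact force between press and the fingers below 0.1 N), for 0.1 s.
At the end, for the whole second after the job is handed in: the die rests on the card (striker angle within 0.04 rad of 0) after having been cocked, let go and tripped (value of joint striker between -0.04 and 0.04 rad); the robot touches nothing.
It fails at once if the lever is forced against its buffer: more than 17 N between lever and back post while it is being pushed (contact force between press and backpost above 17 N and contact force between the fingers and press above 2 N).
It fails at once if the trigger or back post is pressed with more than 30 N (contact force between any of the fingers, the arm and backpost above 30 N).
It fails at once if a loose thing standing by is pushed away or tipped over (distance of any of cup_a, vase, inkstone, inkstick, brush, jar, cards from where it was at the start of the episode above 0.03 m or angle between any of cup_a, vase, inkstone, inkstick, jar, cards's own z axis and vertical above 0.3 rad).
It also fails if it takes over 67 s, if anything falls off the work surface, if the arm or the gripper's body presses on something with over 40 N, if the wrist force passes 120 N, or if a joint passes its speed limit or range.

## Working session

There is one attempt and no reset: what is moved stays moved. The work goes in short steps, Python scripts to look and compute and a tool call to move; the robot and the scene stay as the last step left them, time stands still between calls to the robot, and variables do not carry over. Pictures are saved under pics/ and viewed, and the job is handed in when it is done.

Besides the shell and the picture viewer there is one more tool, called after ">>>" as name(argument=value, ...) on one line, values as JSON. move_arm: Moves the arm, as the interface text tells. Shift numbers are shares of 1000 mm and turn numbers shares of 360 degrees, none past 1 either way. Its arguments: {"type":"object","properties":{"offset":{"type":"array"},"rot":{"type":"array"},"jaw":{"type":"number"}},"required":["offset","rot"]}

```bash
mkdir -p pics; ls; python3 - <<'E'
from plant import *
import cv2
s=state();print(s)
for n in("side","top","wrist"):
    c=get_calibration(n);print(n,c)
    cv2.imwrite(f"pics/{n}0.png",grab_frame(n)[:,:,::-1])
E
```

```text
pics
{'time_s': 0.0, 'q': array([ 1.28811158,  0.46943818, -0.04859244,  1.53365279,  0.02412215,
        1.14098996, -0.08229584]), 'dq': array([ 1.31926081e-04,  1.54341177e-04, -7.20903559e-04, -3.92297893e-05,
       -9.89982519e-05, -4.83807196e-04, -1.58126163e-04]), 'effort': array([-1.34510086e-03, -5.10307288e+01, -4.67279542e-02, -2.37715977e+01,
        1.08394082e-02,  7.42581789e-03,  1.17593977e-06]), 'position': array([ 0.16934904, -0.65288014,  0.25528098]), 'eef_rot': array([-0.26656475,  2.08833615, -2.08439639]), 'contact_force': array([ 0.89267437, -0.32272067, -0.58793958]), 'torque': array([-0.06315005,  0.01118667, -0.01296751]), 'gripper_width': 0.08527889251851262}
side {'fx': 353.18379958268446, 'fy': 353.18379958268446, 'cx': 263.22773426400903, 'cy': 190.18051750534732, 'pose': array([[-0.69199342,  0.46517929, -0.55204469,  0.1262444 ],
       [-0.72181151, -0.45807692,  0.51880024,  0.42898447],
       [-0.0115438 ,  0.75747856,  0.65275797,  0.67338173],
       [ 0.        ,  0.        ,  0.        ,  1.        ]])}
top {'fx': 362.54310543450777, 'fy': 362.54310543450777, 'cx': 259.90508928504005, 'cy': 192.09481819711115, 'pose': array([[ 0.02287237,  0.9917039 , -0.12649199,  0.47146419],
       [-0.99962575,  0.0207867 , -0.01778425,  0.00712448],
       [-0.01500735,  0.12685142,  0.9918082 ,  0.97447669],
       [ 0.        ,  0.        ,  0.        ,  1.        ]])}
wrist {'fx': 297.3186396354542, 'fy': 297.3186396354542, 'cx': 260.05935710158286, 'cy': 193.85766841144857, 'pose': array([[ 2.51270099e-01,  9.28290521e-01,  2.74116845e-01,
         2.37230091e-01],
       [-9.67916574e-01,  2.41251485e-01,  7.02511616e-02,
        -6.35812202e-01],
       [-9.17608666e-04, -2.82974254e-01,  9.59127066e-01,
         3.73390021e-01],
       [ 0.00000000e+00,  0.00000000e+00,  0.00000000e+00,
         1.00000000e+00]])}
```

View pics/top0.png

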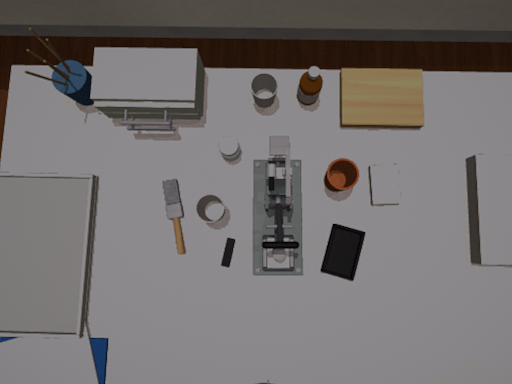

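View pics/side0.png

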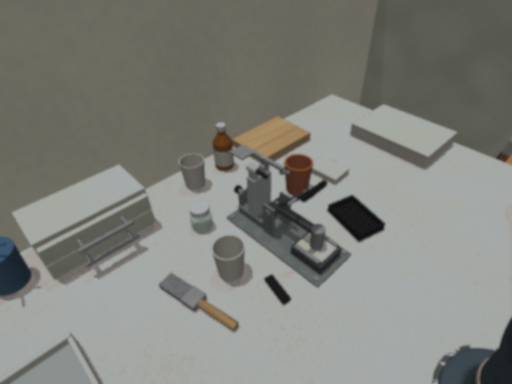

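The top view shows the press at about cols 252-303, rows 160-275. The crossbar is near (280,245) and the pad near (279,145). I'll enlarge both views.

```bash
python3 - <<'E'
import cv2
a=cv2.imread("pics/top0.png")[125:285,200:360];cv2.imwrite("pics/top0c.png",cv2.resize(a,None,fx=3.75,fy=3.75,interpolation=cv2.INTER_CUBIC))
a=cv2.imread("pics/side0.png")[135:285,210:370];cv2.imwrite("pics/side0c.png",cv2.resize(a,None,fx=4,fy=4,interpolation=cv2.INTER_CUBIC))
E
```

```text
(no output)
```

View pics/top0c.png

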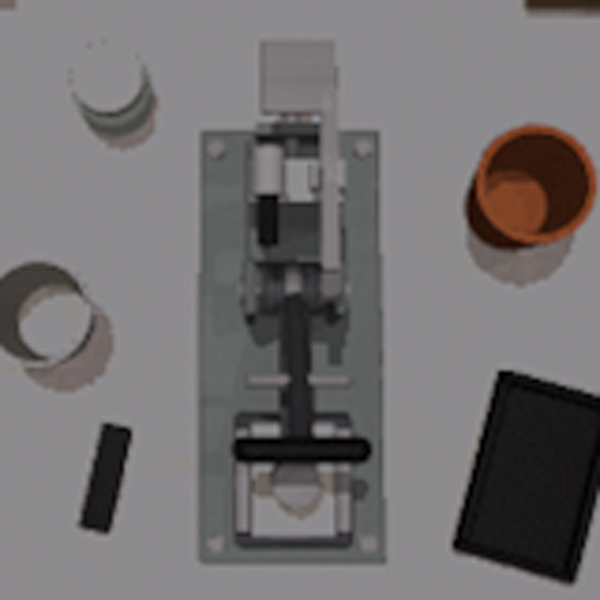

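View pics/side0c.png

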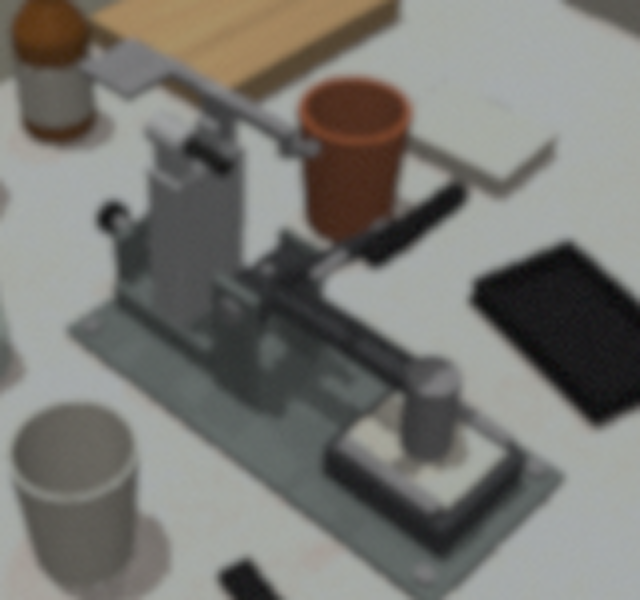

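View pics/wrist0.png

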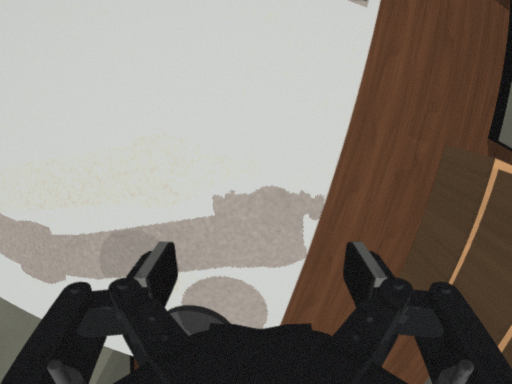

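Plate corners in the top crop are (202,131), (380,131), (385,562) and (199,562). The bar runs (235,450)-(370,449), and the pad corners are (261,42), (333,42), (335,113) and (261,113). In the side crop the pad corners are about (83,65), (135,38), (185,65) and (125,97).

```bash
cat >h.py <<'E'
from plant import *
import numpy as np, cv2
from scipy.spatial.transform import Rotation as R
def ray(n,u,v):
    c=get_calibration(n);P=np.array(c['pose'])
    d=P[:3,:3]@np.array([(u-c['cx'])/c['fx'],-(v-c['cy'])/c['fy'],-1]);return P[:3,3],d
def atz(n,u,v,z):
    o,d=ray(n,u,v);return o+d*(z-o[2])/d[2]
def proj(n,p):
    c=get_calibration(n);P=np.array(c['pose']);q=P[:3,:3].T@(np.array(p)-P[:3,3])
    return c['cx']+c['fx']*q[0]/-q[2], c['cy']-c['fy']*q[1]/-q[2]
def tri(obs):
    A=np.zeros((3,3));b=np.zeros(3)
    for n,u,v in obs:
        o,d=ray(n,u,v);d=d/np.linalg.norm(d);M=np.eye(3)-np.outer(d,d);A+=M;b+=M@o
    return np.linalg.solve(A,b)
def T(x,y): return "top",200+(x+.5)/3.75-.5,125+(y+.5)/3.75-.5
def S(x,y): return "side",210+(x+.5)/4-.5,135+(y+.5)/4-.5
E
python3 - <<'E'
from h import *
np.set_printoptions(precision=4,suppress=True)
for p in [(202,131),(380,131),(385,562),(199,562)]: print('plate',atz(*T(*p),.008))
for p in [(71,330),(563,477),(430,600)]: print('plateS',atz(*S(*p),.008))
for p in [(235,450),(370,449)]: print('bar',atz(*T(*p),.195))
for p in [(261,42),(333,42),(335,113),(261,113)]: print('pad',atz(*T(*p),.19))
for p in [(83,65),(135,38),(185,65),(125,97)]: print('padS',atz(*S(*p),.19))
s=state();print(R.from_rotvec(s['eef_rot']).as_matrix())
for p in [(35,310),(105,475),(108,80),(535,185),(500,372)]: print('by',atz(*T(*p),.08))
E
```

```text
plate [0.6835 0.0439 0.008 ]
plate [ 0.686 -0.085  0.008]
plate [ 0.3805 -0.091   0.008 ]
plate [0.3773 0.0383 0.008 ]
plateS [0.6767 0.0439 0.008 ]
plateS [ 0.376 -0.087  0.008]
plateS [0.3763 0.0358 0.008 ]
bar [0.4583 0.0134 0.195 ]
bar [ 0.4606 -0.063   0.195 ]
pad [0.6981 0.0033 0.19  ]
pad [ 0.6989 -0.0393  0.19  ]
pad [ 0.6559 -0.0411  0.19  ]
pad [0.6551 0.0025 0.19  ]
padS [0.6955 0.0008 0.19  ]
padS [ 0.6955 -0.041   0.19  ]
padS [ 0.6522 -0.0429  0.19  ]
padS [0.6528 0.0044 0.19  ]
[[-0.968  -0.0004  0.2511]
 [-0.2511  0.0014 -0.968 ]
 [ 0.     -1.     -0.0015]]
by [0.5449 0.1486 0.08  ]
by [0.4383 0.0986 0.08  ]
by [0.7016 0.1055 0.08  ]
by [ 0.6354 -0.1813  0.08  ]
by [ 0.5108 -0.1578  0.08  ]
```

>>> move_arm(offset=[[0,0,0],[0,0,0]], rot=[[0,0.0186,0],[0,0.0186,0]], jaw=-1)

```text
time_s: 0.35
position: [0.1694, -0.6531, 0.2558]
eef_rot: [-0.017, 2.215, -2.213]
contact_force: [0.3, 0.0, -0.3]
gripper_width: 0.0588
```

>>> move_arm(offset=[[-0.031,-0.005,-0.037],[-0.031,-0.005,-0.037],[-0.031,-0.005,-0.037],[-0.031,-0.005,-0.037],[-0.031,-0.005,-0.037]], rot=[[0,0,0],[0,0,0],[0,0,0],[0,0,0],[0,0,0]])

```text
time_s: 0.85
position: [0.3216, -0.4635, 0.2813]
eef_rot: [-0.022, 2.212, -2.211]
contact_force: [0.9, -0.8, 0.8]
gripper_width: -0.0003
```

>>> move_arm(offset=[[-0.031,-0.005,-0.037],[-0.031,-0.005,-0.037],[-0.031,-0.005,-0.037],[0,0,0]], rot=[[0,0,0],[0,0,0],[0,0,0],[0,0,0]])

```text
time_s: 1.25
position: [0.417, -0.3455, 0.2972]
eef_rot: [-0.032, 2.205, -2.2]
contact_force: [-0.2, 0.6, -0.1]
gripper_width: 0.0
```

>>> move_arm(offset=[[0,0,-0.046],[0,0,-0.046],[0,0,-0.046],[0,0,-0.046],[0,0,-0.046]], rot=[[0,0,0],[0,0,0],[0,0,0],[0,0,0],[0,0,0]])

```text
time_s: 1.75
position: [0.4063, -0.1211, 0.2962]
eef_rot: [-0.021, 2.211, -2.212]
contact_force: [1.7, 0.4, 0.4]
gripper_width: -0.0003
```

>>> move_arm(offset=[[0,0,-0.046],[0,0,-0.046],[0,0,0],[0,0,0]], rot=[[0,0,0],[0,0,0],[0,0,0],[0,0,0]])

```text
time_s: 2.15
position: [0.4049, -0.0303, 0.2963]
eef_rot: [-0.024, 2.209, -2.211]
contact_force: [0.3, -0.0, 0.1]
gripper_width: -0.0003
```

```bash
python3 - <<'E'
from h import *
s=state();print(s['position'],s['q'],s['contact_force']);print(R.from_rotvec(s['eef_rot']).as_matrix().round(4))
for n in("side","top"):
    cv2.imwrite(f"pics/{n}1.png",grab_frame(n)[:,:,::-1])
a=cv2.imread("pics/top1.png")[125:285,200:360];b=cv2.imread("pics/side1.png")[115:275,220:380]
cv2.imwrite("pics/c1.png",cv2.resize(np.hstack([a,b]),None,fx=2.5,fy=2.5,interpolation=cv2.INTER_CUBIC))
E
```

```text
[ 0.40489682 -0.03031011  0.29631512] [ 4.25384607e-01  1.89452928e-03 -4.49421081e-01  2.04667812e+00
  1.82584578e-03  1.09314092e+00 -1.57344196e+00] [ 0.29320246 -0.02783117  0.13009215]
[[-9.998e-01  1.000e-04  2.220e-02]
 [-2.220e-02 -8.000e-04 -9.998e-01]
 [-1.000e-04 -1.000e+00  8.000e-04]]
```

View pics/c1.png

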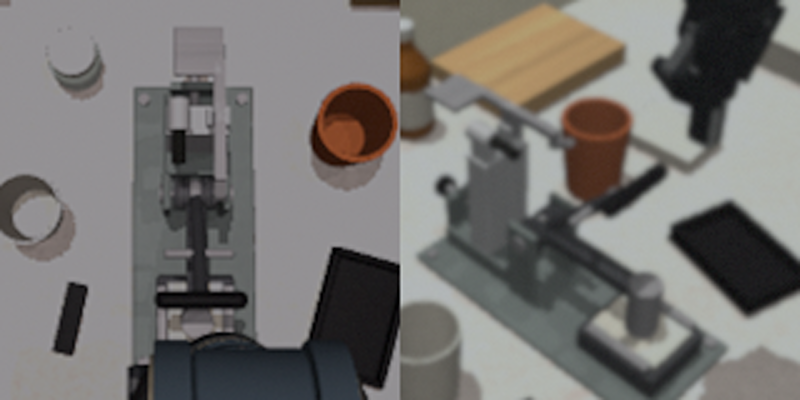

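Bar at (200,300) in the left half, nothing touching it. The fingers in the right half are clear of the crossbar. Next I centre on the bar and descend to bar height.

>>> move_arm(offset=[[0,0.03,-0.0055],[0,0.03,0],[0,0.022,0],[0,0,0],[0,0,0]], rot=[[0,0,0],[0,0,0],[0,0,0],[0,0,0],[0,0,0]])

```text
time_s: 2.75
position: [0.4053, -0.0261, 0.2145]
eef_rot: [-0.02, 2.213, -2.213]
contact_force: [0.3, -0.6, 1.2]
gripper_width: -0.0
```

```bash
python3 - <<'E'
from h import *
s=state();print(s['position'],s['contact_force'])
b=grab_frame("side")[115:275,220:380,::-1]
cv2.imwrite("pics/c2.png",cv2.resize(b,None,fx=3.7,fy=3.7,interpolation=cv2.INTER_CUBIC))
E
```

```text
[ 0.40526735 -0.02611256  0.21451628] [ 0.30599617 -0.5602626   1.15652773]
```

View pics/c2.png

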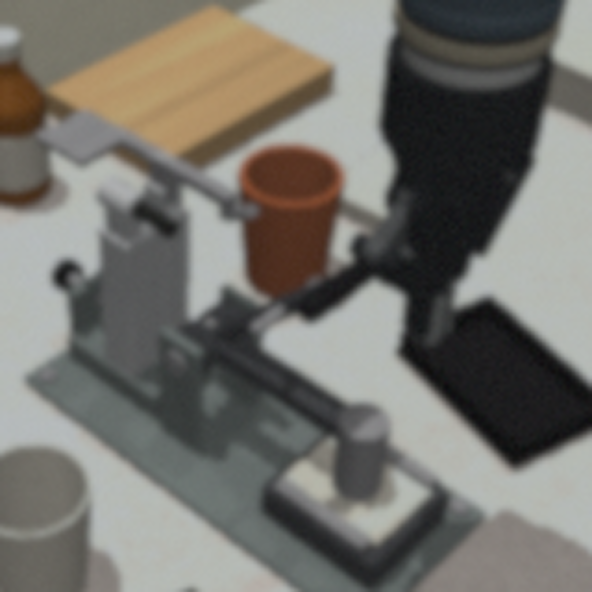

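The finger tips at (430,320) stand clear on the bar's -x side. Now forward.

>>> move_arm(offset=[[-0.012,0,0],[-0.012,0,0],[-0.004,0,0],[-0.004,0,0],[-0.003,0,0]], rot=[[0,0,0],[0,0,0],[0,0,0],[0,0,0],[0,0,0]])

```text
time_s: 3.3
position: [0.4392, -0.0243, 0.2141]
eef_rot: [-0.026, 2.213, -2.213]
contact_force: [-6.7, 0.4, 4.2]
gripper_width: 0.0002
```

>>> move_arm(offset=[[-0.004,0,0],[-0.003,0,0],[-0.003,0,0]], rot=[[0,0,0],[0,0,0],[0,0,0]])

```text
time_s: 3.6
position: [0.4404, -0.0244, 0.2126]
eef_rot: [0.05, -2.216, 2.221]
contact_force: [-25.9, 0.6, 18.8]
gripper_width: 0.0001
```

>>> move_arm(offset=[[0.006,0,0],[0.006,0,0],[0.006,0,0],[0,0,0]], rot=[[0,0,0],[0,0,0],[0,0,0],[0,0,0]])

```text
time_s: 4.0
position: [0.4317, -0.0245, 0.2145]
eef_rot: [-0.021, 2.211, -2.211]
contact_force: [-0.5, -0.3, 0.0]
gripper_width: -0.0003
```

```bash
python3 - <<'E'
from h import *
s=state();print(s['position'],s['contact_force'])
p=s['position']; print(proj('side',p),proj('side',p-[0,0,.025]),proj('side',[.460,-.025,.195]))
b=grab_frame("side")[140:240,270:400,::-1]
cv2.imwrite("pics/c3.png",cv2.resize(b,None,fx=6,fy=6,interpolation=cv2.INTER_CUBIC))
cv2.imwrite("pics/w3.png",grab_frame("wrist")[:,:,::-1])
E
```

```text
[ 0.43174171 -0.02453544  0.21454411] [-0.52713348 -0.2685432   0.02447058]
(np.float64(324.10491797195994), np.float64(189.02656187919567)) (np.float64(322.86628210348283), np.float64(198.34498713004126)) (np.float64(312.5629300266029), np.float64(189.76941299098735))
```

View pics/c3.png

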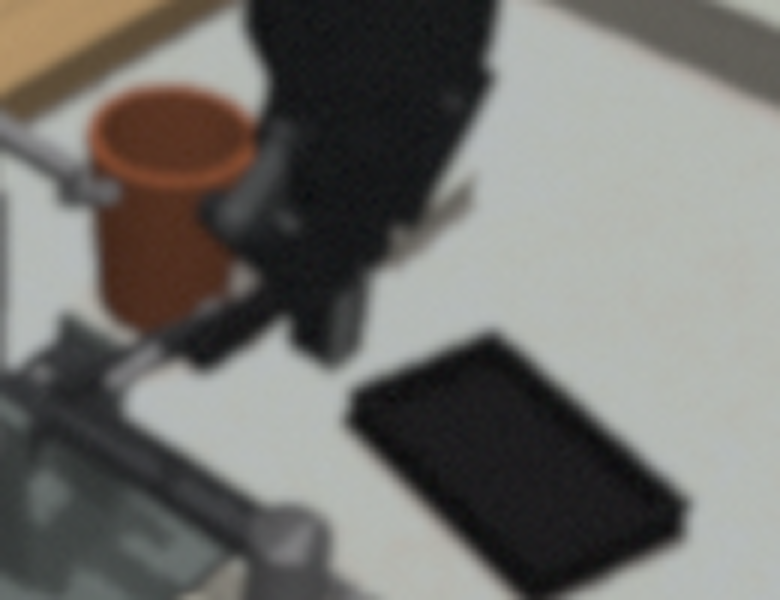

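View pics/w3.png

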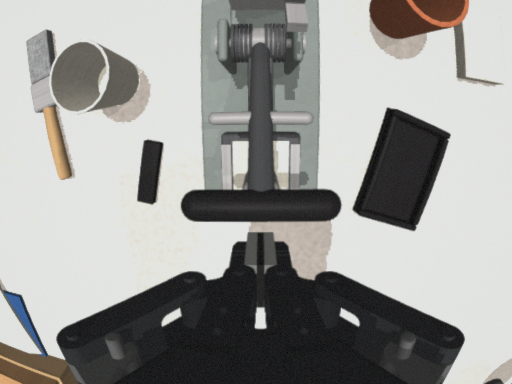

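The wrist picture shows the shut finger tips at (262,235), just short of the bar edge at (262,220) and centred on the lever. The force was about 0.7 upward per 1 back, so either the tip meets the bar high or friction drags as the bar rises. I'll go lower, push along the arc (forward and up), and read the torque to see where the contact is.

>>> move_arm(offset=[[0,0.01,0],[0,0,0],[-0.005,0,0],[-0.003,0,0],[0,0,0]], rot=[[0,0,0],[0,0,0],[0,0,0],[0,0,0],[0,0,0]])

```text
time_s: 4.6
position: [0.4391, -0.0244, 0.204]
eef_rot: [-0.026, 2.213, -2.213]
contact_force: [-4.3, 0.1, 2.1]
gripper_width: 0.0002
```

```bash
python3 - <<'E'
from h import *
s=state();print(s['position'],s['contact_force'],s['torque'])
E
```

```text
[ 0.43914939 -0.02435016  0.20400958] [-4.2763908   0.09918764  2.12909584] [ 0.01175232  0.79191295 -0.02551516]
```

Contact at the same x (0.439) 10 mm lower, so this is the vertical face meeting the bar, with high friction. I'll follow the arc.

>>> move_arm(offset=[[-0.004,-0.003,0],[-0.004,-0.003,0],[-0.004,-0.003,0],[0,0,0]], rot=[[0,0,0],[0,0,0],[0,0,0],[0,0,0]])

```text
time_s: 5.0
position: [0.4486, -0.0241, 0.2126]
eef_rot: [-0.032, 2.215, -2.217]
contact_force: [-10.8, 0.5, 4.4]
gripper_width: -0.0002
```

>>> move_arm(offset=[[-0.005,-0.004,0],[-0.005,-0.004,0],[-0.005,-0.003,0],[-0.005,-0.003,0],[0,0,0]], rot=[[0,0,0],[0,0,0],[0,0,0],[0,0,0],[0,0,0]])

```text
time_s: 5.5
position: [0.4694, -0.0236, 0.2274]
eef_rot: [-0.03, 2.214, -2.216]
contact_force: [-10.9, 0.4, 7.4]
gripper_width: 0.0003
```

>>> move_arm(offset=[[-0.005,-0.0025,0],[-0.005,-0.0025,0],[-0.005,-0.002,0],[-0.005,-0.002,0],[0,0,0]], rot=[[0,0,0],[0,0,0],[0,0,0],[0,0,0],[0,0,0]])

```text
time_s: 6.0
position: [0.4902, -0.0232, 0.2364]
eef_rot: [-0.028, 2.213, -2.215]
contact_force: [-9.4, 0.1, 6.3]
gripper_width: 0.0003
```

```bash
python3 - <<'E'
from h import *
s=state();print(s['position'],s['contact_force'],s['torque'])
cv2.imwrite("pics/w4.png",grab_frame("wrist")[:,:,::-1])
b=grab_frame("side")[120:250,230:400,::-1]
cv2.imwrite("pics/c4.png",cv2.resize(b,None,fx=4.5,fy=4.5,interpolation=cv2.INTER_CUBIC))
E
```

```text
[ 0.49022255 -0.02320073  0.23641081] [-9.41290239  0.13311257  6.31692189] [0.02346818 1.96032635 0.00895692]
```

View pics/w4.png

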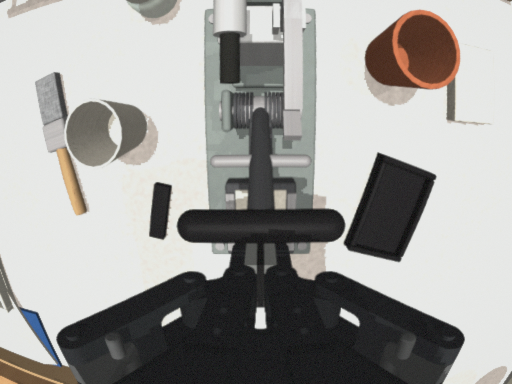

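View pics/c4.png

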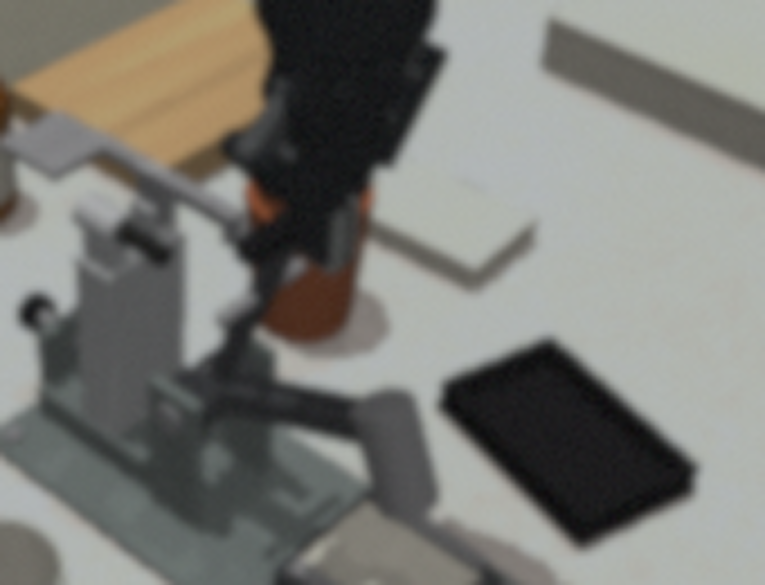

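>>> move_arm(offset=[[-0.005,-0.0015,0],[-0.005,-0.0015,0],[-0.005,-0.001,0],[-0.005,-0.001,0],[0,0,0]], rot=[[0,0,0],[0,0,0],[0,0,0],[0,0,0],[0,0,0]])

```text
time_s: 6.6
position: [0.5105, -0.0228, 0.2413]
eef_rot: [-0.027, 2.213, -2.214]
contact_force: [-8.2, -0.2, 5.4]
gripper_width: -0.0
```

>>> move_arm(offset=[[-0.005,-0.001,0],[-0.005,-0.001,0],[-0.005,-0.0005,0],[0,0,0]], rot=[[0,0,0],[0,0,0],[0,0,0],[0,0,0]])

```text
time_s: 7.0
position: [0.5257, -0.0225, 0.2438]
eef_rot: [-0.027, 2.213, -2.214]
contact_force: [-9.4, 0.1, 6.2]
gripper_width: -0.0003
```

>>> move_arm(offset=[[-0.003,-0.0003,0],[-0.003,-0.0003,0],[0,0,0]], rot=[[0,0,0],[0,0,0],[0,0,0]])

```text
time_s: 7.3
position: [0.5314, -0.0223, 0.2444]
eef_rot: [-0.028, 2.213, -2.214]
contact_force: [-7.9, -0.4, 4.4]
gripper_width: 0.0
```

>>> move_arm(offset=[[-0.003,-0.0002,0],[-0.003,-0.0002,0],[0,0,0]], rot=[[0,0,0],[0,0,0],[0,0,0]])

```text
time_s: 7.6
position: [0.5373, -0.0222, 0.2449]
eef_rot: [-0.027, 2.213, -2.214]
contact_force: [-7.4, 0.4, 5.8]
gripper_width: -0.0
```

```bash
python3 - <<'E'
from h import *
s=state();print(s['position'],s['contact_force'],s['torque'])
cv2.imwrite("pics/w5.png",grab_frame("wrist")[:,:,::-1])
b=grab_frame("side")[120:250,230:400,::-1]
cv2.imwrite("pics/c5.png",cv2.resize(b,None,fx=4.5,fy=4.5,interpolation=cv2.INTER_CUBIC))
E
```

```text
[ 0.53733863 -0.02219468  0.2448564 ] [-7.44932335  0.41093218  5.83362971] [ 0.02408142  1.53562064 -0.04126013]
```

View pics/w5.png

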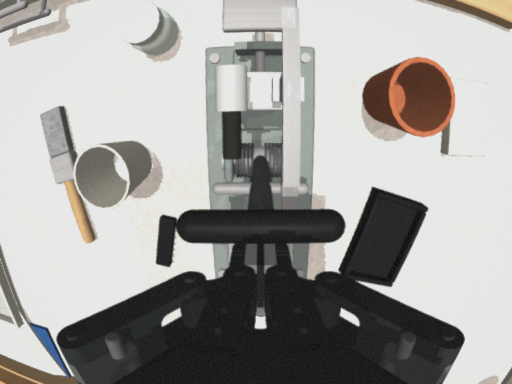

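View pics/c5.png

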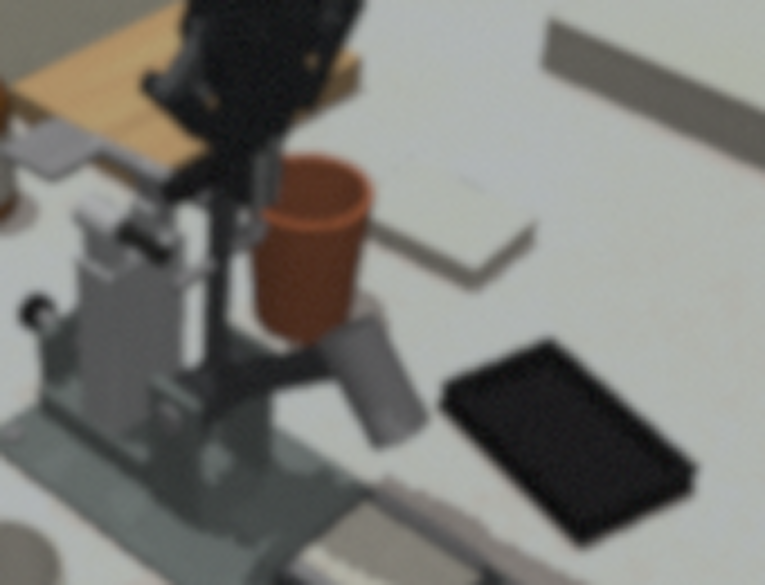

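The lever is nearly upright. The catch arm at (290,193) in the wrist view is starting to overlap the pin at (260,188). Small steps from here.

>>> move_arm(offset=[[-0.002,0,0],[-0.002,0,0],[0,0,0]], rot=[[0,0,0],[0,0,0],[0,0,0]])

```text
time_s: 8.0
position: [0.5412, -0.0221, 0.2448]
eef_rot: [-0.028, 2.213, -2.214]
contact_force: [-8.0, 0.4, 5.9]
gripper_width: -0.0
```

>>> move_arm(offset=[[-0.002,0,0],[-0.002,0,0],[0,0,0]], rot=[[0,0,0],[0,0,0],[0,0,0]])

```text
time_s: 8.3
position: [0.5454, -0.022, 0.2449]
eef_rot: [-0.027, 2.213, -2.214]
contact_force: [-7.7, -0.1, 4.6]
gripper_width: -0.0003
```

>>> move_arm(offset=[[-0.002,0,0],[0,0,0]], rot=[[0,0,0],[0,0,0]])

```text
time_s: 8.5
position: [0.5474, -0.022, 0.2449]
eef_rot: [-0.027, 2.213, -2.214]
contact_force: [-7.2, -0.0, 4.5]
gripper_width: -0.0003
```

>>> move_arm(offset=[[-0.002,0,0],[0,0,0]], rot=[[0,0,0],[0,0,0]])

```text
time_s: 8.7
position: [0.5494, -0.0219, 0.2449]
eef_rot: [-0.027, 2.213, -2.214]
contact_force: [-7.7, -0.2, 6.2]
gripper_width: -0.0002
```

>>> move_arm(offset=[[-0.0015,0,0],[0,0,0]], rot=[[0,0,0],[0,0,0]])

```text
time_s: 8.9
position: [0.5509, -0.0219, 0.2449]
eef_rot: [-0.027, 2.213, -2.214]
contact_force: [-6.8, 0.5, 5.2]
gripper_width: -0.0001
```

>>> move_arm(offset=[[-0.0015,0,0],[0,0,0]], rot=[[0,0,0],[0,0,0]])

```text
time_s: 9.1
position: [0.5523, -0.0218, 0.2449]
eef_rot: [-0.027, 2.213, -2.214]
contact_force: [-6.9, 0.2, 5.3]
gripper_width: 0.0
```

>>> move_arm(offset=[[-0.0015,0,0],[0,0,0]], rot=[[0,0,0],[0,0,0]])

```text
time_s: 9.3
position: [0.5538, -0.0218, 0.2449]
eef_rot: [-0.027, 2.213, -2.214]
contact_force: [-7.0, -0.1, 4.1]
gripper_width: -0.0
```

```bash
python3 - <<'E'
from h import *
s=state();print(s['position'],s['contact_force'],s['torque'])
cv2.imwrite("pics/w6.png",cv2.resize(grab_frame("wrist")[0:240,150:400,::-1],None,fx=2.4,fy=2.4,interpolation=cv2.INTER_CUBIC))
E
```

```text
[ 0.55383334 -0.02180398  0.24485854] [-6.99375081 -0.08505783  4.05297473] [ 0.03291359  1.5549113  -0.03018322]
```

View pics/w6.png

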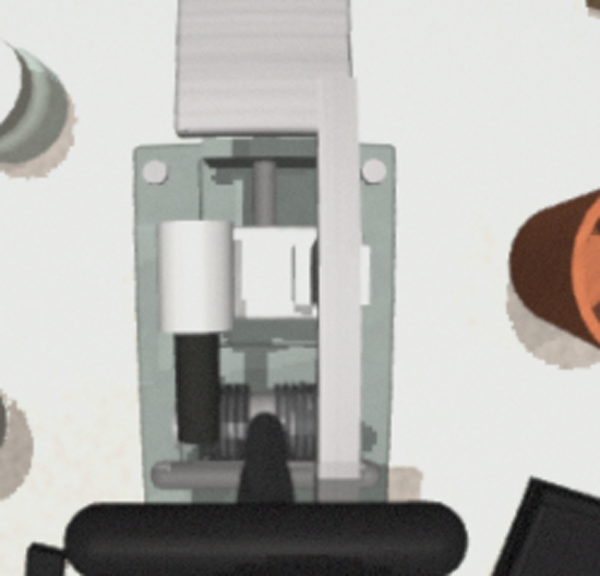

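The hook bar at (340,480) lies over the pin, and the black buffer tip (198,440) is still about 5 mm ahead of the pin (198,470).

>>> move_arm(offset=[[-0.0015,0,0],[0,0,0]], rot=[[0,0,0],[0,0,0]])

```text
time_s: 9.55
position: [0.5552, -0.0218, 0.2447]
eef_rot: [-0.027, 2.213, -2.214]
contact_force: [-6.9, 0.8, 5.6]
gripper_width: 0.0001
```

>>> move_arm(offset=[[-0.0012,0,0],[0,0,0]], rot=[[0,0,0],[0,0,0]])

```text
time_s: 9.75
position: [0.5564, -0.0218, 0.2447]
eef_rot: [-0.028, 2.213, -2.214]
contact_force: [-7.5, -0.2, 4.4]
gripper_width: 0.0003
```

>>> move_arm(offset=[[-0.001,0,0],[0,0,0]], rot=[[0,0,0],[0,0,0]])

```text
time_s: 9.95
position: [0.5573, -0.0217, 0.2446]
eef_rot: [-0.028, 2.213, -2.214]
contact_force: [-7.1, 1.1, 5.3]
gripper_width: -0.0003
```

>>> move_arm(offset=[[-0.001,0,0],[0,0,0]], rot=[[0,0,0],[0,0,0]])

```text
time_s: 10.15
position: [0.5583, -0.0217, 0.2446]
eef_rot: [-0.028, 2.214, -2.214]
contact_force: [-6.9, 0.4, 5.1]
gripper_width: -0.0003
```

>>> move_arm(offset=[[-0.001,0,0],[0,0,0]], rot=[[0,0,0],[0,0,0]])

```text
time_s: 10.35
position: [0.5593, -0.0217, 0.2445]
eef_rot: [-0.028, 2.214, -2.214]
contact_force: [-7.6, 0.6, 4.0]
gripper_width: -0.0002
```

>>> move_arm(offset=[[-0.001,0,0],[0,0,0]], rot=[[0,0,0],[0,0,0]])

```text
time_s: 10.55
position: [0.5603, -0.0217, 0.2444]
eef_rot: [-0.028, 2.214, -2.214]
contact_force: [-6.8, -0.1, 3.2]
gripper_width: 0.0001
```

>>> move_arm(offset=[[-0.001,0,0],[0,0,0]], rot=[[0,0,0],[0,0,0]])

```text
time_s: 10.75
position: [0.5611, -0.0217, 0.2443]
eef_rot: [-0.029, 2.214, -2.214]
contact_force: [-8.1, -0.8, 3.3]
gripper_width: -0.0002
```

```bash
python3 - <<'E'
from h import *
s=state();print(s['position'],s['contact_force'],s['torque'])
cv2.imwrite("pics/w7.png",cv2.resize(grab_frame("wrist")[0:240,150:400,::-1],None,fx=2.4,fy=2.4,interpolation=cv2.INTER_CUBIC))
E
```

```text
[ 0.56109278 -0.02167628  0.24432481] [-8.12564173 -0.83524798  3.32095613] [3.58486762e-02 1.58836834e+00 1.30143110e-03]
```

View pics/w7.png

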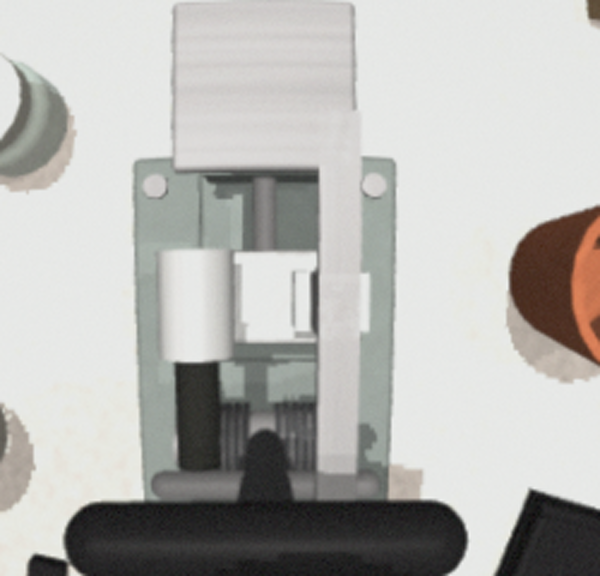

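The pin's front edge (198,473) is now almost at the buffer tip (198,468), so finer steps.

>>> move_arm(offset=[[-0.0007,0,0],[0,0,0]], rot=[[0,0,0],[0,0,0]])

```text
time_s: 11.0
position: [0.5616, -0.0217, 0.2443]
eef_rot: [-0.029, 2.214, -2.215]
contact_force: [-7.5, 0.5, 3.7]
gripper_width: -0.0
```

>>> move_arm(offset=[[-0.0007,0,0],[0,0,0]], rot=[[0,0,0],[0,0,0]])

```text
time_s: 11.2
position: [0.5623, -0.0216, 0.2443]
eef_rot: [-0.029, 2.214, -2.215]
contact_force: [-8.5, 0.1, 2.9]
gripper_width: -0.0002
```

>>> move_arm(offset=[[-0.0007,0,0],[0,0,0]], rot=[[0,0,0],[0,0,0]])

```text
time_s: 11.4
position: [0.5629, -0.0216, 0.2442]
eef_rot: [-0.029, 2.214, -2.215]
contact_force: [-8.4, 0.8, 3.4]
gripper_width: 0.0
```

>>> move_arm(offset=[[-0.0007,0,0],[0,0,0]], rot=[[0,0,0],[0,0,0]])

```text
time_s: 11.6
position: [0.5635, -0.0216, 0.2441]
eef_rot: [-0.03, 2.214, -2.215]
contact_force: [-7.4, 0.6, 3.7]
gripper_width: -0.0003
```

>>> move_arm(offset=[[-0.0007,0,0],[0,0,0]], rot=[[0,0,0],[0,0,0]])

```text
time_s: 11.8
position: [0.5642, -0.0216, 0.244]
eef_rot: [-0.03, 2.214, -2.215]
contact_force: [-7.5, 0.8, 3.1]
gripper_width: -0.0001
```

>>> move_arm(offset=[[-0.0007,0,0],[0,0,0]], rot=[[0,0,0],[0,0,0]])

```text
time_s: 12.0
position: [0.5645, -0.0216, 0.244]
eef_rot: [-0.031, 2.215, -2.215]
contact_force: [-9.4, 0.6, 3.1]
gripper_width: -0.0
```

```bash
python3 - <<'E'
from h import *
s=state();print(s['position'],s['contact_force'],s['torque'])
cv2.imwrite("pics/w8.png",cv2.resize(grab_frame("wrist")[0:240,150:400,::-1],None,fx=2.4,fy=2.4,interpolation=cv2.INTER_CUBIC))
E
```

```text
[ 0.56453701 -0.02157086  0.24402668] [-9.39438436  0.55831861  3.1192095 ] [ 0.08580172  1.82665455 -0.01267678]
```

View pics/w8.png

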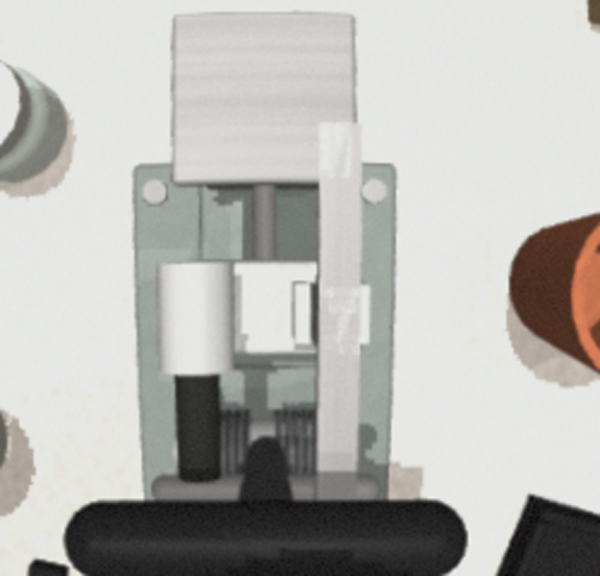

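>>> move_arm(offset=[[-0.0006,0,0],[0,0,0]], rot=[[0,0,0],[0,0,0]])

```text
time_s: 12.25
position: [0.5649, -0.0216, 0.244]
eef_rot: [-0.032, 2.215, -2.216]
contact_force: [-9.1, 0.2, 4.0]
gripper_width: 0.0001
```

>>> move_arm(offset=[[-0.0006,0,0],[0,0,0]], rot=[[0,0,0],[0,0,0]])

```text
time_s: 12.45
position: [0.5652, -0.0216, 0.2439]
eef_rot: [-0.033, 2.215, -2.216]
contact_force: [-11.0, 0.9, 4.0]
gripper_width: -0.0002
```

It's now 3.5 N over baseline at about 4 N/mm, which means the buffer, so the catch should be behind the pin. I'll back off slowly and check that the force vanishes.

>>> move_arm(offset=[[0.002,0,0],[0.002,0,0],[0.002,0,0],[0,0,0]], rot=[[0,0,0],[0,0,0],[0,0,0],[0,0,0]])

```text
time_s: 12.85
position: [0.5606, -0.0217, 0.2444]
eef_rot: [-0.028, 2.213, -2.214]
contact_force: [-6.3, -0.3, 2.1]
gripper_width: 0.0001
```

>>> move_arm(offset=[[0.002,0,0],[0.002,0,0],[0,0,0]], rot=[[0,0,0],[0,0,0],[0,0,0]])

```text
time_s: 13.15
position: [0.5592, -0.022, 0.2451]
eef_rot: [-0.02, 2.21, -2.21]
contact_force: [-0.4, -0.3, -0.0]
gripper_width: -0.0001
```

Force dropped to 0, so the catch holds. Backing off and looking.

>>> move_arm(offset=[[0.01,0,0],[0.015,0,0],[0.015,0,0],[0,0,0],[0,0,0]], rot=[[0,0,0],[0,0,0],[0,0,0],[0,0,0],[0,0,0]])

```text
time_s: 13.65
position: [0.5189, -0.0229, 0.2452]
eef_rot: [-0.02, 2.21, -2.211]
contact_force: [-0.5, 0.9, 0.4]
gripper_width: -0.0005
```

```bash
python3 - <<'E'
from h import *
s=state();print(s['position'],s['contact_force'],s['torque'])
cv2.imwrite("pics/w9.png",cv2.resize(grab_frame("wrist")[:,100:420,::-1],None,fx=1.5,fy=1.5,interpolation=cv2.INTER_CUBIC))
b=grab_frame("side")[120:250,230:400,::-1]
cv2.imwrite("pics/c9.png",cv2.resize(b,None,fx=4.5,fy=4.5,interpolation=cv2.INTER_CUBIC))
E
```

```text
[ 0.51886407 -0.02290009  0.24519857] [-0.462089    0.86937022  0.37324703] [ 0.02679277  0.01704981 -0.05102466]
```

View pics/w9.png

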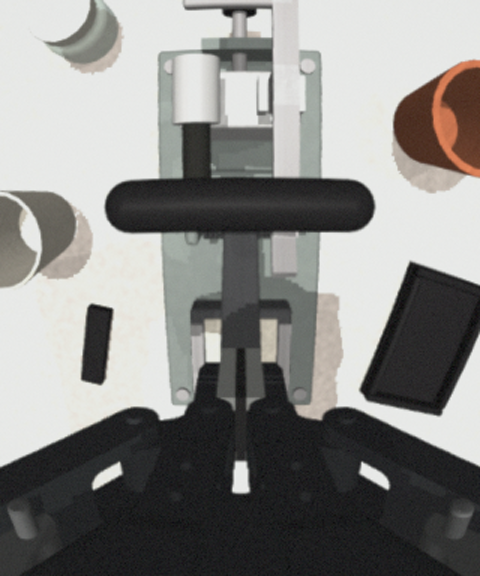

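View pics/c9.png

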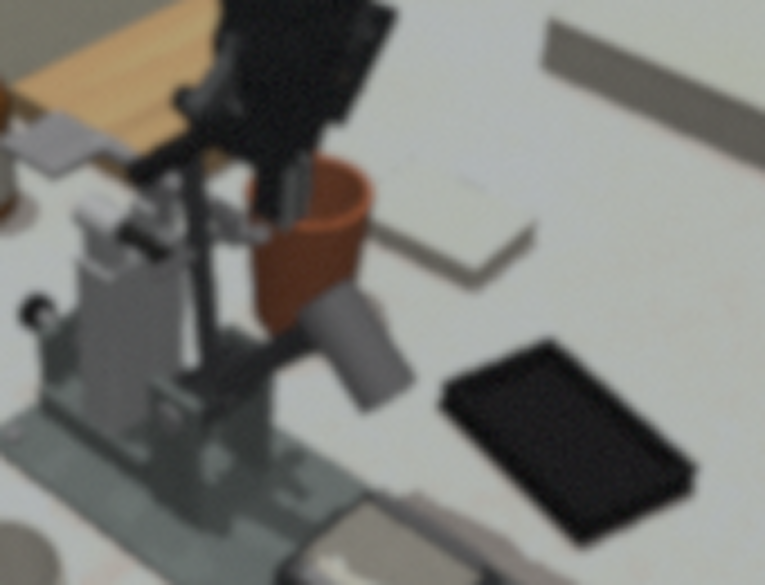

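The lever stands cocked with the bar at (240,205) in the wrist view, the tips about 40 mm clear, and force near 0. Now up and over to the pad.

>>> move_arm(offset=[[0,-0.04,0],[0,-0.04,0],[0,0,0]], rot=[[0,0,0],[0,0,0],[0,0,0]])

```text
time_s: 14.05
position: [0.5221, -0.0222, 0.3304]
eef_rot: [-0.009, 2.205, -2.206]
contact_force: [0.3, 0.6, -0.8]
gripper_width: 0.0001
```

>>> move_arm(offset=[[-0.041,0,0],[-0.041,0,0],[-0.041,0,0],[-0.04,0,0],[0,0,0]], rot=[[0,0,0],[0,0,0],[0,0,0],[0,0,0],[0,0,0]])

```text
time_s: 14.55
position: [0.6853, -0.0195, 0.3214]
eef_rot: [-0.023, 2.214, -2.21]
contact_force: [-0.5, 0.1, -0.9]
gripper_width: 0.0001
```

>>> move_arm(offset=[[0,0.04,0],[0,0.03,0],[0,0,0],[0,0,0]], rot=[[0,0,0],[0,0,0],[0,0,0],[0,0,0]])

```text
time_s: 14.95
position: [0.6814, -0.0195, 0.255]
eef_rot: [-0.023, 2.212, -2.211]
contact_force: [0.6, 0.4, 0.0]
gripper_width: -0.0
```

```bash
python3 - <<'E'
from h import *
s=state();print(s['position'],s['contact_force'],s['torque'])
print(R.from_rotvec(s['eef_rot']).as_matrix().round(3))
cv2.imwrite("pics/w10.png",grab_frame("wrist")[:,:,::-1])
b=grab_frame("side")[90:250,210:370,::-1]
cv2.imwrite("pics/c10.png",cv2.resize(b,None,fx=3.7,fy=3.7,interpolation=cv2.INTER_CUBIC))
E
```

```text
[ 0.68138067 -0.01948561  0.25499277] [0.5987957  0.42213674 0.00908477] [ 0.0057086  -0.08074978  0.01859952]
[[-1.   -0.    0.02]
 [-0.02  0.   -1.  ]
 [ 0.   -1.   -0.  ]]
```

View pics/w10.png

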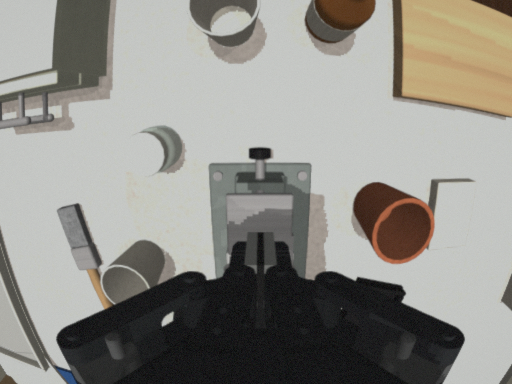

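View pics/c10.png

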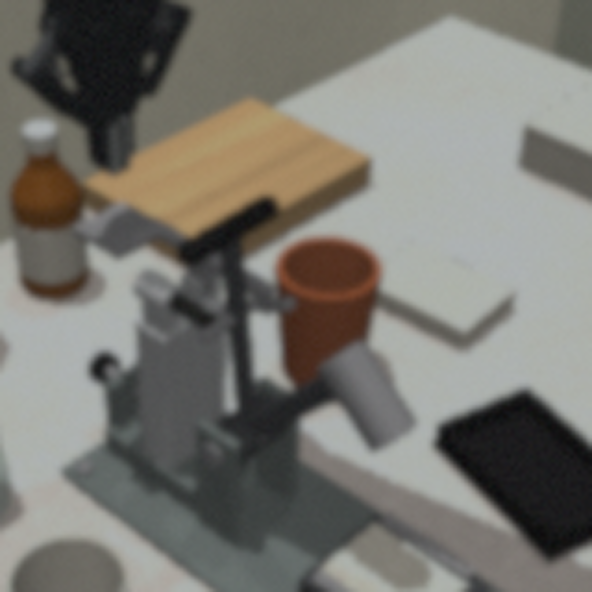

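The lever is still cocked at bar (230,228), and the tips at (115,160) stand over the pad at (130,225). In the wrist view the finger (262,240) is centred on the pad (227-293). Descending.

>>> move_arm(offset=[[0,0.015,0],[0,0.012,0],[0,0.005,0],[0,0.003,0],[0,0,0]], rot=[[0,0,0],[0,0,0],[0,0,0],[0,0,0],[0,0,0]])

```text
time_s: 15.55
position: [0.6813, -0.0195, 0.2192]
eef_rot: [-0.023, 2.212, -2.212]
contact_force: [0.3, 0.0, 0.9]
gripper_width: -0.0001
```

>>> move_arm(offset=[[0,0.002,0],[0,0.002,0],[0,0,0]], rot=[[0,0,0],[0,0,0],[0,0,0]])

```text
time_s: 15.85
position: [0.6815, -0.0195, 0.2157]
eef_rot: [-0.022, 2.211, -2.212]
contact_force: [0.2, -0.8, 0.2]
gripper_width: -0.0
```

>>> move_arm(offset=[[0,0.002,0],[0,0,0]], rot=[[0,0,0],[0,0,0]])

```text
time_s: 16.05
position: [0.6819, -0.0194, 0.2148]
eef_rot: [-0.021, 2.21, -2.211]
contact_force: [0.3, -0.8, 2.8]
gripper_width: 0.0
```

Contact at z≈0.215, as predicted.

>>> move_arm(offset=[[0,0.002,0],[0,0,0]], rot=[[0,0,0],[0,0,0]])

```text
time_s: 16.25
position: [0.6825, -0.0194, 0.2135]
eef_rot: [-0.018, 2.21, -2.21]
contact_force: [0.3, -0.6, 5.8]
gripper_width: -0.0002
```

>>> move_arm(offset=[[0,0.002,0],[0,0,0]], rot=[[0,0,0],[0,0,0]])

```text
time_s: 16.45
position: [0.6821, -0.0195, 0.2104]
eef_rot: [-0.02, 2.21, -2.21]
contact_force: [0.1, -0.4, 0.8]
gripper_width: -0.0001
```

>>> move_arm(offset=[[0,0.0015,0],[0,0,0]], rot=[[0,0,0],[0,0,0]])

```text
time_s: 16.65
position: [0.6822, -0.0194, 0.2085]
eef_rot: [-0.02, 2.211, -2.21]
contact_force: [1.8, -0.5, 2.8]
gripper_width: -0.0003
```

>>> move_arm(offset=[[0,0.0015,0],[0,0,0]], rot=[[0,0,0],[0,0,0]])

```text
time_s: 16.85
position: [0.682, -0.0194, 0.2069]
eef_rot: [-0.021, 2.211, -2.211]
contact_force: [3.0, -0.3, 2.7]
gripper_width: -0.0003
```

```bash
python3 - <<'E'
from h import *
s=state();print(s['position'],s['contact_force'])
b=grab_frame("side")[90:250,210:370,::-1]
cv2.imwrite("pics/c11.png",cv2.resize(b,None,fx=3.7,fy=3.7,interpolation=cv2.INTER_CUBIC))
E
```

```text
[ 0.68203551 -0.01944971  0.20693018] [ 2.95118709 -0.2655793   2.67884171]
```

View pics/c11.png

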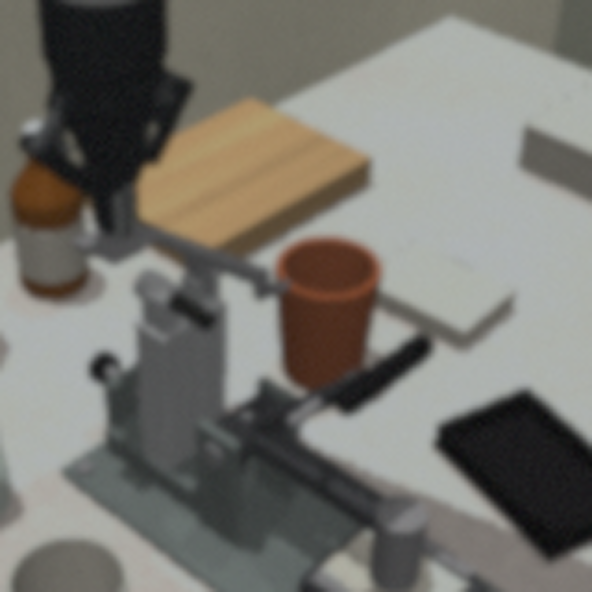

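Tripped: the bar is back at rest (390,370) and the die (400,560) is down on the card. Coming away.

>>> move_arm(offset=[[0,-0.003,0],[0,-0.005,0],[0,-0.01,0],[0,-0.03,0],[0,-0.04,0]], rot=[[0,0,0],[0,0,0],[0,0,0],[0,0,0],[0,0,0]])

```text
time_s: 17.4
position: [0.6797, -0.0198, 0.2936]
eef_rot: [-0.03, 2.214, -2.215]
contact_force: [0.6, -0.2, 0.5]
gripper_width: 0.0001
```

>>> move_arm(offset=[[0,-0.03,0],[0,0,0],[0,0,0],[0,0,0],[0,0,0]], rot=[[0,0,0],[0,0,0],[0,0,0],[0,0,0],[0,0,0]])

```text
time_s: 17.9
position: [0.6807, -0.0196, 0.3231]
eef_rot: [-0.026, 2.213, -2.213]
contact_force: [-0.2, 0.5, -0.1]
gripper_width: -0.0004
```

```bash
python3 - <<'E'
from h import *
s=state();print(s['position'],s['contact_force'],s['dq'].round(4))
b=grab_frame("side")[90:290,150:390,::-1]
cv2.imwrite("pics/c12.png",cv2.resize(b,None,fx=3,fy=3,interpolation=cv2.INTER_CUBIC))
E
```

```text
[ 0.68074866 -0.01963521  0.32312651] [-0.15800458  0.4774296  -0.0863063 ] [ 0.0008 -0.0004  0.0004 -0.0055 -0.002  -0.002   0.0017]
```

View pics/c12.png

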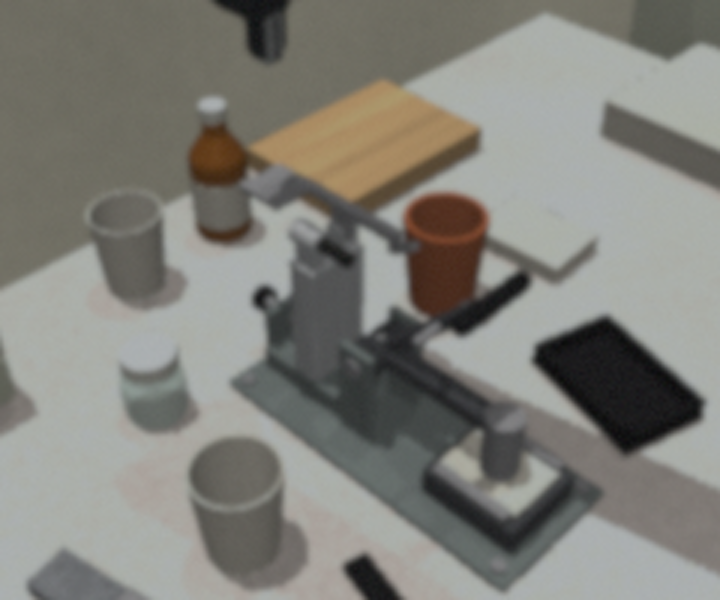

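The die (503,440) rests on the card, the pad is free, the gripper is well above it, and the bystanders are where they were.

```bash
python3 -c "
from plant import *
print(job_done())"
```

```text
the job is handed in; nothing more can be done
None
```

The job is done and handed in at about 18 s of the 67 s allowed; no verdict was reported.

- **Cocking:** I pushed the lever back by its crossbar with the closed fingers until I felt the buffer. The push there was about 11 N, roughly 3.5 N over the running force and within the 9 N allowed. The carriage sits about 9 mm behind nominal.
- **Letting go:** The force fell to zero when I backed off. The pictures showed the lever still cocked with the fingers about 40 mm clear, and it stayed cocked for more than a second before I tripped it.
- **Tripping:** I pressed the pad in small steps. The highest reading between steps was about 6 N, and the catch let go.
- **Last check:** The final picture shows the die down on the card and the gripper about 108 mm above the untouched pad height. Contact force was near zero and the bystanders in view looked unmoved. The brush and ink stick were cut off at the edge of that picture.

**Mishap:** My first push was level and jammed on friction against the bar, reading about 26 N (32 N with the upward part) while the lever was still at rest. The lever hardly moved and the buffer was not touched. I backed off and then followed the bar's arc instead.

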